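# Tap a lino block home in its registration jig and lock it

## Task

Get the mounted lino block ready for printing in its registration jig, using only the fingertips; do not pinch or lift anything. First nudge the middle of the block's near long edge until the block lies flat along the far fence; next tap the middle of its right end until it slides along the fence to the end stop; last, push the wooden cam lever round as far as it goes, so that the cam holds the block against the fence. Touch the block and the lever lightly, keep the block squarely home, and leave the tape, the ink tin and the brush where they are.

Things in the scene. Friction and masses are not known exactly. Their poses are not given: they have to be found in the camera images.
- jig: Registration jig fixed on the table: plywood base 250 x 300 x 18 mm (x, y, z) with two dark wooden strips, each 22 mm wide, rising to 32 mm above the table. Origin: centre of the base's underside; at yaw 0 its x points away from the robot, y left, z up. Its yaw lies between -0.35 and 0.25 rad. The block slides on the base's top, z = 18 mm
- fence (a point): top of the far fence's seating face, in its middle: jig (90, -22, 32) mm. The face is the plane jig x = 90 mm, from y = -150 to +105 mm
- stop (a point): top of the end stop's seating face, in its middle: jig (29, 115, 32) mm. The face is the plane jig y = 115 mm, from x = -20 to +78 mm
- block: Mounted lino block, loose, 100 (x) by 140 (y) by 22 mm, about 0.2 kg: pale wooden mount, dark face carved with a sprig. Origin: centre of its underside. Home: jig (40, 45, 18) mm, same yaw as the jig. It starts 8 to 16 mm short of the fence, 18 to 40 mm short of the stop, turned up to 0.05 rad. 1 to 2 N slides it; if one corner meets the fence first, tap again (10 N)
- near_mid (a point): first spot: middle of the block's near long edge (the side face towards the robot), halfway up: block (-50, 0, 11) mm; push along jig +x
- right_mid (a point): second spot: middle of the block's right end face, halfway up: block (0, -70, 11) mm; push along jig +y
- far_left (a point): point on the block's far long edge near its left end: block (50, 60, 11) mm; on the fence plane when home
- far_right (a point): point on the block's far long edge near its right end: block (50, -60, 11) mm; on the fence plane when home
- left_mid (a point): middle of the block's left end face: block (0, 70, 11) mm; on the end-stop plane when home
- cam (a joint): angle of the cam lever about its upright bolt, rad, growing counter-clockwise seen from above: 0 fully open (lever to jig -x, lobe to jig -y), 1.60 fully closed on a steel dowel (lever to jig -y, lobe's nose pressing the block to the fence). Starts at 0 to 0.15, stays where it is left. 1 to 5 N at the lever's end swings it, most in the last 0.2 rad where the nose squeezes the block
- cam_pivot (a point): centre of the cam's bolt, on top of the base: jig (-54, 100, 18) mm. Cam and lever are one wooden piece, 1 to 17 mm above the base (2 mm ridge along the lever's top; bolt head to 26 mm). The lever is 14 mm wide, its end 105 mm from the bolt; the lobe, square to it, reaches 44 mm and is 16 mm wide. Closed, the lever lies along the block's near edge, 36 mm off it
- lever_tip (a point): middle of the lever's free end, 9 mm above the base's top, 105 mm from the bolt. Third spot: push near this end on the lever's outer side (its left side while open, the side facing the robot when closed), following its arc about the bolt
- tape: bystander: roll of masking tape lying flat, 100 mm across, 25 mm high, left or right of the jig; origin: centre of its underside
- tin: bystander: round printing-ink tin, 66 mm across, 42 mm high, left or right of the jig; origin: centre of its underside
- brush: bystander: small black bench brush, 140 mm long, 29 mm wide, 18 mm high, by the jig's right near corner; origin: centre of its underside
Things that resemble listed ones, but are neither listed nor needed, are in the scene too. What is shaped like the block but blue is not meant.

How it is judged (in metres and radians):
On the way, in this order (a step that is already met when the one before it is completed fails the run):
1. the block's far edge lies flat along the far fence, within 2.5 mm at both ends (x of each of far_left, far_right in the frame of jig above 0.0875 m), for 0.2 s.
2. the block's left end rests on the end stop, within 2 mm, its far edge still within 4 mm of the fence (x of each of far_left, far_right in the frame of jig above 0.086 m and y of left_mid in the frame of jig above 0.113 m), for 0.2 s.
3. the cam lever is closed, past 1.5 rad (value of joint cam above 1.5 rad), for 0.2 s.
At the end, for the whole second after the job is handed in: the block lies flat on the base, its far edge within 2 mm of the fence at both ends and its left end within 2 mm of the end stop, at rest; the cam lever is past 1.5 rad of its 1.6 and its nose presses on the block (x of each of far_left, far_right in the frame of jig above 0.088 m and y of left_mid in the frame of jig above 0.113 m and value of joint cam above 1.5 rad and linear speed of block below 0.01 m/s and z of block in the frame of jig below 0.02 m and angle between block's own z axis and vertical below 0.03 rad and contact force between cam_c0 and block above 0.5 N); the robot touches nothing.
It fails at once if the block is lifted or tipped off the base (more than 5 mm or 0.1 rad) (z of block in the frame of jig above 0.023 m or angle between block's own z axis and vertical above 0.1 rad).
It fails at once if the robot pushes the block or the lever with more than 40 N (contact force between any of the arm, the fingers and block above 40 N or contact force between the fingers and cam above 40 N).
It fails at once if the lever is pinched: fingers press on both of its sides at once (contact force between the fingers and cam_c3 above 1 N and contact force between the fingers and cam_c4 above 1 N).
It fails at once if the tape, the ink tin or the brush is moved more than 10 mm (distance of any of tape, tin, brush from where it was at the start of the episode above 0.01 m).
It also fails if it takes over 64 s, if anything falls off the work surface, if the arm or the gripper's body presses on something with over 40 N, if the wrist force passes 120 N, or if a joint passes its speed limit or range.

## Robot

A 6-joint arm with a two-finger parallel gripper is mounted at the origin on a cart in front of the work surface, level with it; the furniture and walls round the work are solid. World frame = base frame: x ahead of the robot, y to its left, z up, the work surface at z = 0. Lengths are in mm, angles in degrees, forces in N, time in s.
With the tool pointing down it reaches from about 325 to 925 mm from the base axis. Payload 3.1 kg.
Tool frame: the origin (TCP) lies at the very end of the fingers, on their centre line; the grasp point (between the pads) lies grasp_offset behind it (grasp_offset is the distance from the TCP to the grasp point, in mm); z points along the fingers, y is the line along which they close (so a half turn about z gives the same grasp; the last joint's range is limited). The gripper opens to 85 mm and grips with 20 to 120 N. Pads are 22 mm wide; open, the fingers measure 114 mm over their backs; the gripper's body (76 mm by 85 mm) begins 54 mm behind the grasp point. The pads swing forward as they close: fully open they stand 13 mm farther back than shut.
Start: joints at [-79.996, 12.427, 92.441, -0, 75.132, -6.429], TCP at [176.824, -599.477, 231.3] pointing down, gripper open.
Joint ranges: [-157.48, 157.48], [-44.54, 120.13], [17.64, 146.25], [-64.5, 244.5], [7.68, 150.69], [-147.95, 147.95]. Speed limits (degrees/s): [159.86, 159.86, 180, 180, 180, 180].

## Interface

Orientations are given as [roll, pitch, yaw] about the fixed x, y, z axes, in that order (R = Rz(yaw) Ry(pitch) Rx(roll)).
In Python, from station import * gives the robot as it stands. Calls block until the motion is done:
- goto(position, orientation): joint-space move of the TCP to a pose.
- move_l(position, attitude=None, speed=150): straight line of the TCP; attitude=None keeps the orientation; speed is the mean speed in mm/s.
- move_j(angles): joint-space move.
- grip(opening, squeeze=None): finger opening in mm; squeeze is the grip in N (None keeps the last); returns when the fingers have stopped.
- wait(seconds).
- solve_ik(position, orientation): joint angles nearest the present ones, or None.
- get_obs(): the state.
- get_image(name): name is "scene" or "side" or "wrist"; returns the picture (420x560x3 uint8, red, green, blue); there is no depth.
- get_calibration(name): a dict with "fx", "fy", "cx", "cy" (pixels), "R" (3x3) and "t" (3): a world point X has camera coordinates R X + t; the wrist camera has in their place "mount" (4x4, takes a point from camera to tool coordinates, whose origin is the TCP and whose axes are the flange's). Camera axes: x right, y down, z forward; pixel columns grow to the right and rows downward; lengths in mm; the calibration is good to about 2 mm. A picture is of the moment at which its call begins: read the wrist's pose just before it. get_calibration takes no time and is no camera call.
A pose or a line that the arm cannot do raises Unreachable and nothing moves.
- sign_off(): hands the job in; it is judged then, once.
Trained networks look in the newest picture that a camera, given by its name, has taken for a name from the list of things; names that differ only in an ending like _2 or _b are one class to them, and where a whole thing is asked for, a point or a joint stands for the part that bears it (a point fixed in the world has none). Each returns a list of dicts, best first, with "score" (0 to 1); they miss things now and then, are a little off and sometimes report something else, mostly with a low value. They report only what shows in the picture. A call takes as long as a camera call. They do not tell look-alikes from the thing itself.
- spot_in(name, camera): "extent" ([centre column, centre row, width, height] in pixels, round what is visible of it).
- regions_of(name, camera): "region" (420x560 bool, what is visible of it) and "extent" ([centre column, centre row, width, height] in pixels, round what is visible of it).
The state is a dict: "t": time; "joint_pos": joint angles; "qvel": joint speeds; "effort": joint torques, N m; "tcp_pos": TCP position; "ee_rot": TCP orientation; "wrist_force": force on the tool from outside, world axes, zero at the start; "moment": the same for the moment, N m; "grip_width": finger opening in mm; "grip_force": force on a finger pad.
Only numpy, scipy, OpenCV 4.12 (cv2) and the standard library are available. Lean on these libraries where they do the work, as an engineer would, in place of code of your own. Each camera call takes 0.05 s, during which the arm holds its last target. There are 200 camera calls.

## Working session

There is one attempt and no reset: what is moved stays moved. The work goes in short steps, each a Python script; the robot and the scene stay as the last script left them, time stands still between calls to the robot, and variables do not carry over. Pictures are saved under pics/ and viewed, at most 10 in all, crops included, and the job is handed in when it is done.

```bash
mkdir -p pics; ls
python3 - <<'E'
from station import *
import cv2,numpy as np
o=get_obs();print(o['t'],o['tcp_pos'],o['ee_rot'],o['grip_width'])
ims=[]
for c in ['scene','side']:
    im=get_image(c);cv2.imwrite(f'pics/{c}0.png',cv2.cvtColor(im,cv2.COLOR_RGB2BGR))
    k=get_calibration(c);print(c,k)
    for n in ['jig','block','cam','tape','tin','brush']:
        print(n,[(round(d['score'],2),np.round(d['extent']).tolist()) for d in spot_in(n,c)][:3])
E
```

```text
pics
0.0 [ 176.6691851  -598.64870147  229.95299931] [-1.79861726e+02 -1.50583201e-02  1.64313606e+01] 85.35491469895449
scene {'fx': 492.80881141037463, 'fy': 492.80881141037463, 'cx': 281.1860516362688, 'cy': 217.24814452452753, 'R': array([[-0.87244719, -0.48870597, -0.0015419 ],
       [-0.37039092,  0.66328062, -0.65028408],
       [ 0.31882043, -0.56676741, -0.75968956]]), 't': array([ 534.27435643,  230.07127072, 1196.1726785 ])}
jig [(0.69, [272.0, 227.0, 124.0, 107.0]), (0.35, [262.0, 216.0, 51.0, 48.0])]
block [(0.93, [277.0, 336.0, 47.0, 61.0]), (0.56, [261.0, 217.0, 56.0, 51.0])]
cam [(0.81, [292.0, 251.0, 46.0, 31.0])]
tape [(0.61, [287.0, 162.0, 31.0, 27.0])]
tin [(0.89, [221.0, 281.0, 31.0, 27.0]), (0.28, [260.0, 219.0, 52.0, 52.0])]
brush [(0.71, [324.0, 178.0, 42.0, 19.0])]
side {'fx': 403.6749662548125, 'fy': 403.6749662548125, 'cx': 276.12752337768086, 'cy': 212.82014421088417, 'R': array([[ 0.97812064, -0.20802645, -0.00224022],
       [-0.11899391, -0.55060031, -0.82624436],
       [ 0.17064722,  0.80843323, -0.56330741]]), 't': array([-553.94481276,  145.72124471,  999.37095788])}
jig [(0.57, [295.0, 236.0, 128.0, 77.0])]
block [(0.71, [219.0, 186.0, 47.0, 31.0]), (0.64, [305.0, 220.0, 55.0, 40.0]), (0.5, [297.0, 238.0, 132.0, 82.0])]
cam [(0.84, [252.0, 213.0, 43.0, 17.0])]
tape [(0.61, [351.0, 283.0, 50.0, 35.0])]
tin [(0.65, [283.0, 185.0, 21.0, 23.0])]
brush [(0.82, [297.0, 285.0, 54.0, 24.0]), (0.59, [283.0, 183.0, 24.0, 23.0]), (0.3, [304.0, 222.0, 54.0, 42.0])]
```

View pics/scene0.png

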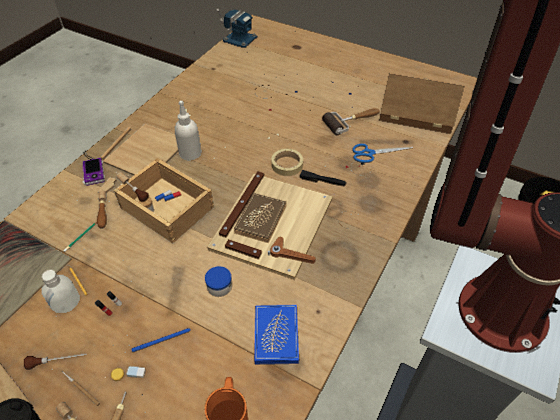

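View pics/side0.png

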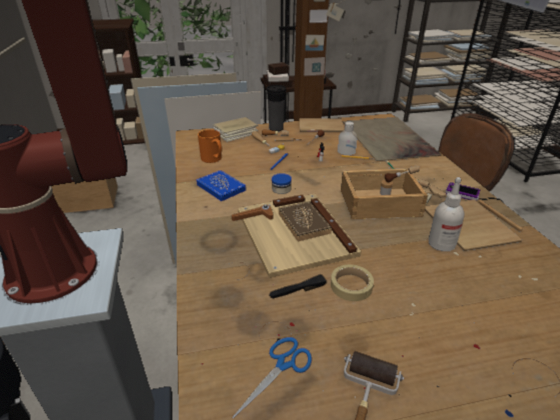

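The scene picture shows the jig at about (272,227) with the dark block on it at (261,217). The tin is at (218,281), the tape at (287,162), the brush at (324,178), and the blue decoy at (277,336). The side view agrees. Next I'll get a rough jig pose and look from above.

```bash
cat > h.py <<'E'
from station import *
import cv2,numpy as np
from scipy.spatial.transform import Rotation as Ro
from scipy.optimize import least_squares
def cam(c,obs=None):
    k=get_calibration(c)
    if c=='wrist':
        T=np.eye(4);T[:3,:3]=Ro.from_euler('xyz',obs['ee_rot'],degrees=True).as_matrix();T[:3,3]=obs['tcp_pos']
        W=np.linalg.inv(T@np.array(k['mount']));k['R']=W[:3,:3];k['t']=W[:3,3]
    return k
def proj(k,X):
    c=np.atleast_2d(X)@k['R'].T+k['t'];return np.c_[k['fx']*c[:,0]/c[:,2]+k['cx'],k['fy']*c[:,1]/c[:,2]+k['cy']]
def ray(k,uv,z):
    d=k['R'].T@np.array([(uv[0]-k['cx'])/k['fx'],(uv[1]-k['cy'])/k['fy'],1]);C=-k['R'].T@k['t'];return C+d*(z-C[2])/d[2]
def place(p,X,z0=0):
    X=np.atleast_2d(X).astype(float);c,s=np.cos(p[2]),np.sin(p[2]);return np.c_[p[0]+c*X[:,0]-s*X[:,1],p[1]+s*X[:,0]+c*X[:,1],X[:,2]+z0]
E
python3 - <<'E'
from h import *
k=get_calibration('scene')
J=[[125,-150,18],[-125,-150,18],[-125,150,18],[125,150,18]]
uv=np.array([[260,172],[331,193],[294,273],[209,246]],float)
r=least_squares(lambda p:(proj(k,place(p,J))-uv).ravel(),[500,0,0]);p=r.x
print(p,r.fun.round(1))
for n,u,z in [('tape',(287,162),12),('tin',(218,281),21),('brush',(324,178),9)]: print(n,ray(k,u,z).round())
m=np.array(get_calibration('wrist')['mount']);print(m.round(3))
yaw=np.degrees(p[2])
grip(0)
print(get_obs()['tcp_pos'],get_obs()['grip_width'])
for yo in (0,90,-90,180):
  print(yo,solve_ik([p[0],p[1],330],[180,0,yaw+yo]))
E
```

```text
[6.23266088e+02 2.20917186e+01 1.08332835e-01] [-4.1 -1.   3.2  1.6  1.4  1.2 -0.8 -2.4]
tape [ 704. -200.   12.]
tin [641. 272.  21.]
brush [ 574. -195.    9.]
[[  -0.      -0.965   -0.263   66.726]
 [   1.      -0.      -0.      -1.226]
 [   0.      -0.263    0.965 -142.637]
 [   0.       0.       0.       1.   ]]
[ 176.8543579  -599.47159631  231.33731272] 0.24360403625192736
0 [-4.41451730e+00  8.77701645e+00  8.61505738e+01 -2.54444375e-14
  8.50724097e+01  7.93784685e+01]
90 [ -4.4145173    8.77701645  86.15057384   0.          85.07240971
 -10.62153155]
-90 None
180 [  -4.4145173     8.77701645   86.15057384    0.           85.07240971
 -100.62153155]
```

Run:
```python
from h import *
p=[623,22,.108];yaw=np.degrees(p[2])
P=place(p,[[0,50,300]])[0]
goto(P,[180,0,yaw+90]);wait(.3)
o=get_obs();im=get_image('wrist');np.save('o1.npy',o,allow_pickle=True)
cv2.imwrite('pics/w1.png',im[:,:,::-1]);k=cam('wrist',o);print(k['fx'],o['t'],o['tcp_pos'])
for n in ['jig','block','cam','brush','tape','tin','fence']:
  try: print(n,[(round(d['score'],2),np.round(d['extent']).tolist()) for d in spot_in(n,'wrist')][:3])
  except Exception as e: print(n,e)
cv2.imwrite('pics/w1b.png',cv2.resize(im[:,:,::-1],(800,600),interpolation=cv2.INTER_CUBIC))
```

```text
364.95337480788913 4.6 [617.64912337  71.36430235 299.96944133]
jig [(0.79, [264.0, 187.0, 261.0, 238.0])]
block [(0.58, [310.0, 193.0, 92.0, 125.0])]
cam [(0.9, [193.0, 130.0, 112.0, 61.0])]
brush [(0.43, [278.0, 353.0, 6.0, 11.0])]
tape []
tin [(0.86, [321.0, 5.0, 46.0, 11.0])]
fence [(0.62, [309.0, 192.0, 92.0, 123.0])]
```

View pics/w1b.png

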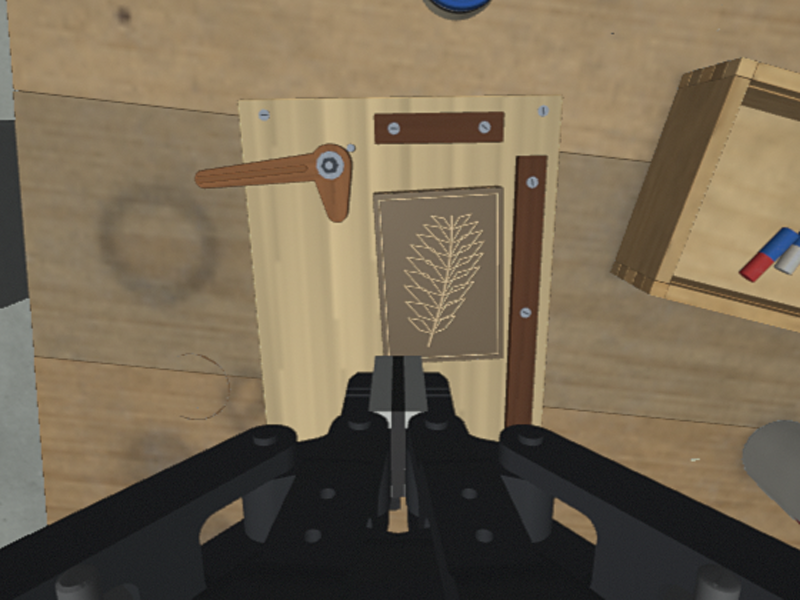

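The wrist view (800x600 scale) shows these positions:
- Base left corners at (238,100) and (562,97).
- Stop face corners at (375,143) and (504,144).
- Fence left end at (516,156) and (547,155).
- Block corners at (374,193), (502,187) and (503,357).
- Bolt at (330,164).
- Lever end at (197,179).

I'll fit the poses from these.

Run:
```python
from h import *
o=np.load('o1.npy',allow_pickle=True).item();k=cam('wrist',o)
J=[[125,150,18],[-125,150,18],[-20,115,32],[78,115,32],[90,105,32],[112,105,32],[-20,137,32],[78,137,32]]
uv=np.array([[562,97],[238,100],[375,143],[504,144],[516,156],[547,155],[375,113],[503,112]])*.7
r=least_squares(lambda p:(proj(k,place(p,J))-uv).ravel(),[623,22,.1]);p=r.x
print('jig',p.round(3),r.fun.round(1))
print('bolt pred',proj(k,place(p,[[-54,100,44]]))/.7)
# block via own fit in jig frame
B=[[-50,70,22],[50,70,22],[50,-70,22]]
ub=np.array([[374,193],[502,187],[503,357]])*.7
r2=least_squares(lambda q:(proj(k,place(p,place(q,B,18)))-ub).ravel(),[30,15,0]);print('block in jig',r2.x.round(3),r2.fun.round(1))
R=np.linalg.inv(Ro.from_euler('z',p[2]).as_matrix())
tip=R@(ray(k,np.array([197,179])*.7,33)-[p[0],p[1],0]);print('tip jig',tip.round(1))
d=tip-[-54,100,33];print(np.hypot(*d[:2]),np.degrees(np.arctan2(d[1],d[0])))
print('fence far edge left at pix', (R@(ray(k,np.array([505,425])*.7,32)-[p[0],p[1],0])).round(1))
np.save('jig.npy',p)
```

```text
jig [6.25001e+02 3.09280e+01 1.17000e-01] [ 0.8 -1.3 -1.1 -1.  -0.9  1.  -0.5 -0.6  1.7  0.4  0.3  0.9 -1.4  0.5
  1.1  0.3]
bolt pred [[327.62592341 165.73594684]]
block in jig [31.059 11.637  0.04 ] [-1.4 -0.1  1.2 -0.6  0.2  1. ]
tip jig [-156.2   90.9   33. ]
102.61106465997705 -174.9010342054775
fence far edge left at pix [  89.8 -122.2   32. ]
```

```bash
cat >> h.py <<'E'
p=np.load('jig.npy') if __import__('os').path.exists('jig.npy') else None
def att(a=np.pi/2): return [180,0,np.degrees(p[2]+a)]
def W(x,y,z): return place(p,[[x,y,z]])[0]
def push(x,y,z,d,far,stop,step=1.,speed=25):
    """from jig (x,y) along unit d, in steps until horizontal force along d passes stop"""
    dw=W(d[0],d[1],0)-W(0,0,0);f0=np.array(get_obs()['wrist_force']);log=[]
    for s in np.arange(step,far+.01,step):
        move_l(W(x+d[0]*s,y+d[1]*s,z),speed=speed)
        f=-(np.array(get_obs()['wrist_force'])-f0)@dw;log.append((round(float(s),1),round(float(f),1)))
        if f>stop: break
    print(log);return s
E
python3 - <<'E'
from h import *
z=25
goto(W(-55,10,90),att());move_l(W(-55,10,z),speed=120);wait(.2)
s=push(-55,10,z,(1,0),36,9)
wait(.3)
o=get_obs();print(o['t'],o['tcp_pos'],W(-55+s,10,z),o['wrist_force'])
E
```

```text
[(1.0, -0.9), (2.0, -0.1), (3.0, -0.2), (4.0, 0.1), (5.0, 0.0), (6.0, -0.6), (7.0, 0.6), (8.0, -0.7), (9.0, 0.2), (10.0, -0.1), (11.0, -0.5), (12.0, 0.1), (13.0, -0.9), (14.0, 0.6), (15.0, -0.1), (16.0, 0.8), (17.0, -0.8), (18.0, 0.4), (19.0, -0.9), (20.0, -0.6), (21.0, -0.6), (22.0, -0.2), (23.0, 0.2), (24.0, 0.1), (25.0, -0.3), (26.0, -0.6), (27.0, -0.2), (28.0, 0.6), (29.0, 0.1), (30.0, 0.4), (31.0, -0.3), (32.0, 0.6), (33.0, 4.9), (34.0, 6.6), (35.0, 7.7), (36.0, 9.9)]
16.0667 [600.98174295  38.34950666  23.97422083] [604.96090987  38.63599891  25.        ] [-10.43797589  -2.09933576   5.66002125]
```

Run:
```python
from h import *
move_l(W(-40,10,25),speed=100);move_l(W(-40,10,70),speed=150);goto(W(30,40,230),att());wait(.2)
o=get_obs();im=get_image('wrist');np.save('o2.npy',o,allow_pickle=True);k=cam('wrist',o);print(o['t'])
im=im[:,:,::-1].copy();cv2.imwrite('pics/w2.png',im)
cv2.imwrite('pics/w2b.png',cv2.resize(im,(800,600),interpolation=cv2.INTER_CUBIC))
```

```text
17.8167
```

View pics/w2b.png

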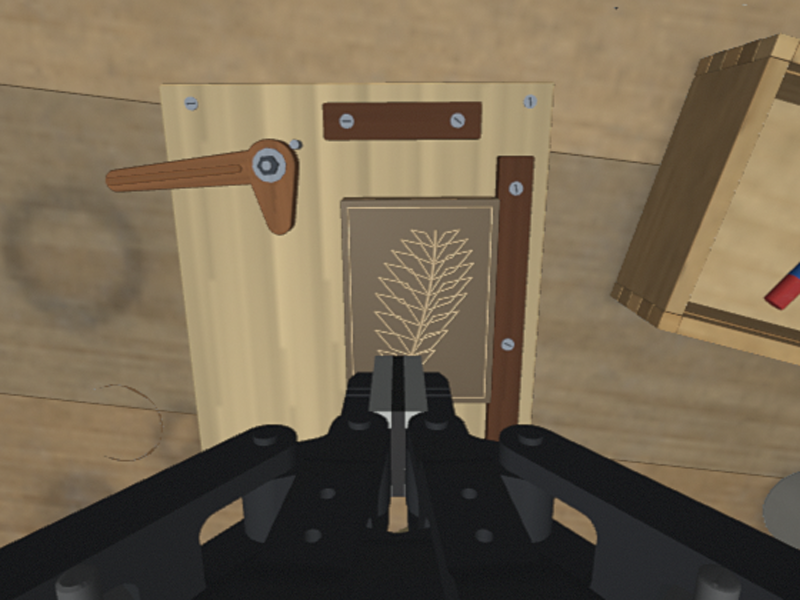

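The block now lies flush along the fence: its far edge is at (497,199) to (486,401), right on the fence face. Next is the tap from the right end.

Run:
```python
from h import *
z=25
goto(W(40,-86,90),att());move_l(W(40,-86,z),speed=120);wait(.2)
s=push(40,-86,z,(0,1),57,9,step=1.5,speed=30)
wait(.3)
o=get_obs();print(o['t'],o['tcp_pos'],W(40,-86+s,z),o['wrist_force'])
move_l(W(40,-80,25),speed=100);move_l(W(40,-80,80),speed=150);goto(W(0,80,230),att());wait(.2)
o=get_obs();im=get_image('wrist');np.save('o3.npy',o,allow_pickle=True);print(o['t'])
cv2.imwrite('pics/w3b.png',cv2.resize(im[:,:,::-1],(800,600),interpolation=cv2.INTER_CUBIC))
```

```text
[(1.5, 0.1), (3.0, -0.7), (4.5, 0.5), (6.0, 0.4), (7.5, -1.0), (9.0, 0.0), (10.5, -0.0), (12.0, 0.2), (13.5, 0.5), (15.0, 0.4), (16.5, 0.4), (18.0, 0.7), (19.5, -0.3), (21.0, -0.1), (22.5, -0.4), (24.0, -0.6), (25.5, 1.0), (27.0, 0.4), (28.5, -0.1), (30.0, -0.6), (31.5, -0.5), (33.0, 0.2), (34.5, -0.3), (36.0, 0.1), (37.5, -0.6), (39.0, 0.5), (40.5, -0.5), (42.0, -0.7), (43.5, -0.0), (45.0, -0.0), (46.5, -0.4), (48.0, -1.1), (49.5, 0.2), (51.0, 4.6), (52.5, 8.2), (54.0, 11.5)]
28.8333 [ 6.69006226e+02 -2.68053885e-01  2.52977553e+01] [668.47023181   3.82844187  25.        ] [  0.53819462 -11.34280384  -0.46610358]
31.075
```

View pics/w3b.png

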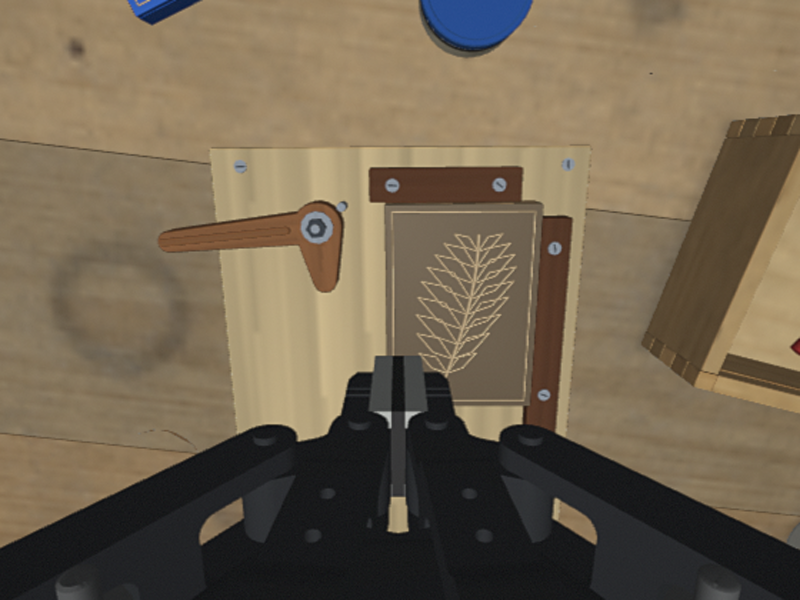

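The block sits against both the fence and the stop: its left edge at row 203 touches the stop, and its far edge touches the fence. Next is the lever.

```bash
cat > lev.py <<'E'
from h import *
def pose(a,gap=0,z=25,r=88,h=11):
    u=np.array([-np.cos(a),-np.sin(a)]);t=np.array([np.sin(a),-np.cos(a)])
    q=np.array([-54,100])+r*u-(7+h+gap)*t;return W(q[0],q[1],z),att(np.pi/2+a),W(*t,0)-W(0,0,0)
E
python3 - <<'E'
from lev import *
P,A,_=pose(-.12,z=90);goto(P,A);P,A,_=pose(-.12);move_l(P,A,speed=120);wait(.2)
f0=np.array(get_obs()['wrist_force']);log=[]
for a in np.r_[np.arange(-.06,1.38,.06),np.arange(1.38,1.73,.02)]:
    P,A,t=pose(a);move_l(P,A,speed=50 if a<1.38 else 20)
    f=-(np.array(get_obs()['wrist_force'])-f0)@t;log.append((round(float(a),2),round(float(f),1)))
    if f>(9 if a>1.5 else 18): break
print(log);wait(.3)
o=get_obs();print(o['t'],o['tcp_pos'],P,o['wrist_force']-f0)
E
```

```text
[(-0.06, -0.3), (0.0, -1.6), (0.06, -0.2), (0.12, -0.3), (0.18, -1.1), (0.24, -0.2), (0.3, -0.5), (0.36, -0.1), (0.42, -0.2), (0.48, -0.4), (0.54, 0.3), (0.6, -0.1), (0.66, 0.3), (0.72, 0.7), (0.78, -0.3), (0.84, -0.4), (0.9, -0.3), (0.96, -0.8), (1.02, -0.0), (1.08, -0.5), (1.14, 0.1), (1.2, 0.4), (1.26, 0.3), (1.32, 0.4), (1.38, -0.2), (1.4, 0.3), (1.42, 0.2), (1.44, 1.0), (1.46, 1.1), (1.48, 2.1), (1.5, 2.1), (1.52, 2.3), (1.54, 1.8), (1.56, 2.6), (1.58, 2.0), (1.6, 3.0), (1.62, 5.5), (1.64, 8.2), (1.66, 11.3)]
43.2583 [556.12144502  33.60011919  24.13885926] [560.09441636  34.10112651  25.        ] [-11.23720042  -3.19484153   5.55255314]
```

Run:
```python
from lev import *
P,A,_=pose(1.6,gap=15);move_l(P,A,speed=80);P,A,_=pose(1.6,gap=15,z=90);move_l(P,A,speed=150)
goto(W(-20,80,240),att());wait(.2)
o=get_obs();im=get_image('wrist');print(o['t'],o['wrist_force'])
cv2.imwrite('pics/w4b.png',cv2.resize(im[:,:,::-1],(800,600),interpolation=cv2.INTER_CUBIC))
```

```text
45.975 [ 0.00884579 -0.05693247  0.01139672]
```

View pics/w4b.png

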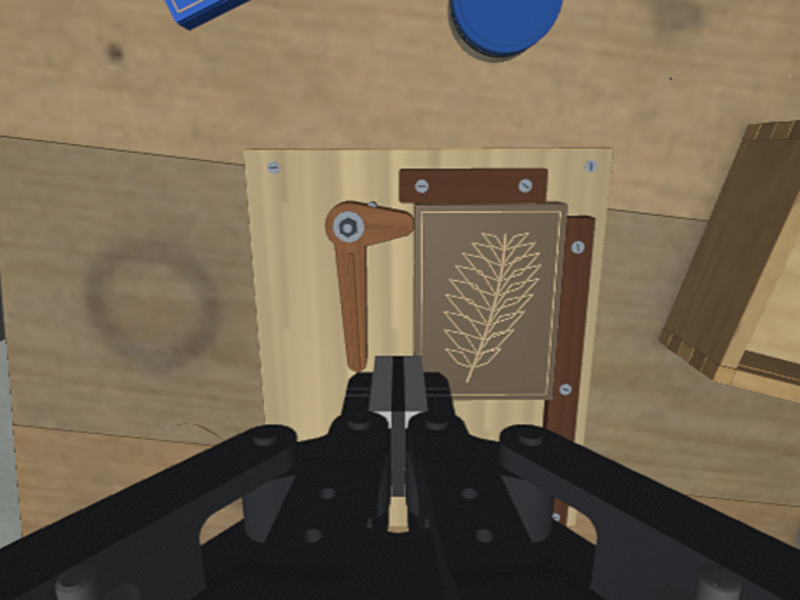

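The lever lies along jig -y on its dowel, and its nose touches the block at (413,222). The block is against the fence and the stop, and the robot is clear of everything, so I'm handing in.

```bash
python3 -c "
from station import *
print(sign_off())"
```

```text
the job is handed in; nothing more can be done
None
```

I handed the job in at about 46 s on the robot's clock: the last picture shows the block flat against the fence and end stop, with the cam lever closed and its nose on the block. The judge's result was not returned.

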